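# Safety-test the food warmer and hold its preheat dial at the third notch

## Task

Safety-test the food warmer before use: press the yellow test button so that the red trip lever drops, let the button come up again, and lift the lever back to its raised position. Then turn the spring-return preheat dial clockwise past its first two notches to the third (the three red dots) and keep hold of it there, not beyond: your program finishes with the gripper still holding the dial at the third notch against its spring. Leave the ramekin, mug, lemon and star cutter where they are.

Things in the scene. Friction and masses are not known exactly. Their poses are not given: they have to be found in the camera images.
- warmer: fixed aluminium food warmer on a wooden board, 255 mm deep (x) by 290 mm wide (y). Origin: on its underside, under the middle of the control strip, 70 mm above the range top; z up, +x to the back, +y to the left. The raised control strip in front (x -55 to +55 mm) has its top at z = 56 mm; a dark warming plate (top z = 40 mm) lies behind it. On the strip from left to right: yellow button at (0, +90), red lever with its pivot at (+10, 0), dial axis at (0, -100) mm
- test_button_top (a point): centre of the top face of the yellow round push button (30 mm across, black housing), which moves straight down
- test_button (a joint): travel of the button: 0 up, 0.006 m fully in (about 5 to 7 N), comes back up by its spring; it tips the lever over at about 0.004 m; while it is in, the lever cannot be raised fully
- lever_tip (a point): centre of the cross bar (14 mm thick, 20 mm wide in y) at the end of the red lever, 54 mm from the pivot; the lever arm is 14 mm wide and 7 mm thick. The pivot is at (+10, 0, 66) mm in the warmer's frame; the lever swings in the warmer's x-z plane. Raised, the tip is at about (+26, 0, 118) mm; dropped, at about (-31, 0, 102) mm, with free space under it and on both sides; the cross bar can be pinched across its two ends, or pushed up and back
- trip_lever (a joint): angle of the lever: 0 raised (leaning 0.3 rad to the back), 1.15 rad dropped to the front. A weighted lever: beyond 0.3 rad it falls to the front, below 0.3 rad it falls back to 0 and stays. It needs about 1 N at the tip to raise
- preheat_dial (a joint): angle of the dial: 0 at rest, grows clockwise seen from above; click notches at 0.4, 0.8 and 1.2 rad (one, two dots black, three dots red), stop at 1.55 rad. A spring always turns it back to 0 when let go (0.05 N m at rest, 0.17 N m at the third notch, plus about 0.04 N m at the clicks)
- dial: the dial: a grey grip bar, 44 mm long, 12 mm wide, 22 mm high, standing on a black disc of 48 mm diameter and 9 mm height, which turns with it. Origin: on the dial's axis at the surface of the control strip (z = 56 mm in the warmer's frame; bar from 9 to 31 mm above it); x along the bar to its red pointer end, y across it, z up; at rest its x is the warmer's +x
- dial_grip (a point): centre of the top of the grip bar, on the dial's axis
- ramekin: loose white ramekin, 78 mm across, 40 mm high, on the warming plate; origin at its underside
- mug: loose cream mug, 59x83x55 mm, on the warming plate; origin at its underside
- lemon: loose lemon, 84 mm long, lying on the board near its front edge, left; origin at its underside
- star_cutter: loose steel star cutter, 63 mm wide, 22 mm high, on the board near its front edge, right; origin at its underside

How it is judged:
On the way, in this order (a step that is already met when the one before it is completed fails the run):
1. the test button goes in while the lever is still raised (value of joint test_button above 0.0015 m and value of joint trip_lever below 0.5 rad).
2. the lever has dropped and the button is up again, the dial still at rest (value of joint trip_lever above 1 rad and value of joint test_button below 0.0012 m and value of joint preheat_dial below 0.15 rad), for 0.1 s.
3. the lever is back in its raised position, the dial still at rest (value of joint each of trip_lever, preheat_dial below 0.15 rad and value of joint test_button below 0.0012 m), for 0.2 s.
4. the gripper has turned the dial to the third notch (value of joint preheat_dial between 1.05 and 1.35 rad and contact force between the fingers and dial above 1 N), for 0.2 s.
At the end, for the whole second after the job is handed in: the dial stands at the third notch (1.2 rad, between 1.05 and 1.35), still, held there by the fingers (more than 1 N); the lever is raised (below 0.15 rad) and the button is up (less than 1.2 mm in) (all of step 4 and velocity of joint preheat_dial between -0.1 and 0.1 rad/s and value of joint trip_lever below 0.15 rad and value of joint test_button below 0.0012 m); the arm keeps its last pose, push and grip.
It fails at once if the ramekin, mug, lemon or star cutter is moved more than 30 mm or the mug or ramekin tipped (distance of any of ramekin, mug, lemon, star_cutter from where it was at the start of the episode above 0.03 m or angle between any of mug, ramekin's own z axis and vertical above 0.5 rad).
It also fails if it takes over 54 s, if anything falls off the work surface, if the arm or the gripper's body presses on something with over 40 N, if the wrist force passes 120 N, or if a joint passes its speed limit or range.

## Robot

A 7-joint arm with a two-finger parallel gripper is mounted at the origin on a cart in front of the work surface, level with it; the furniture and walls round the work are solid. World frame = base frame: x ahead of the robot, y to its left, z up, the work surface at z = 0. Lengths are in m, angles in rad, forces in N, time in s.
With the tool pointing down it reaches from about 0.425 to 0.95 m from the base axis. Payload 4.7 kg.
Tool frame: the origin (TCP) lies between the finger pads; the fingertips stand 25 mm ahead of it and the grasp point (between the pads) lies 6 mm ahead of it; z points along the fingers, y is the line along which they close (so a half turn about z gives the same grasp; the last joint's range is limited). The gripper opens to 85 mm and grips with 20 to 120 N. Pads are 22 mm wide; open, the fingers measure 114 mm over their backs; the gripper's body (76 mm by 85 mm) begins 54 mm behind the grasp point. The pads swing forward as they close: fully open they stand 13 mm farther back than shut.
Start: joints at [-1.296, 0.469, -0.049, 1.532, 0.024, 1.141, -0.082], TCP at [0.202, 0.644, 0.256] pointing down, gripper open.
Joint ranges: [-2.59, 2.59], [-0.33, 1.99], [-1.39, 1.29], [0.1, 2.45], [-1.04, 4.18], [0.21, 1.99], [-2.66, 2.66]. Speed limits (rad/s): [2.57, 2.57, 3.14, 3.14, 3.14, 3.14, 3.14].

## Interface

Orientations are given as a 3x3 rotation matrix whose columns are the frame's x, y, z axes.
In Python, from rig import * gives the robot as it stands. Calls block until the motion is done:
- movep(position, orientation): joint-space move of the TCP to a pose.
- move_l(position, attitude=None, feed=0.15, until_force=None): straight line of the TCP; attitude=None keeps the orientation; feed is the mean speed in m/s. With until_force (N) it stops when the force on the tool has changed by that much, and returns True; else False.
- move_joints(angles): joint-space move.
- command_gripper(opening, newtons=None): finger opening in m; newtons is the grip in N (None keeps the last); returns when the fingers have stopped.
- sleep(seconds).
- inverse_kinematics(position, orientation): joint angles nearest the present ones, or None.
- sense(): the state.
- camera(name): name is "scene" or "top" or "wrist"; returns (picture, depth): 480x640x3 uint8, red, green, blue; 480x640 float32, m along the optical axis (not along the pixel's ray), 0 where there is no reading.
- camera_params(name): a dict with "K" (3x3 intrinsics, pixels), "position" and "rotation" of the camera in the world; the wrist camera has in their place "tool_from_camera" (4x4, takes a point from camera to tool coordinates, whose origin is the TCP and whose axes are the flange's). Camera axes: x right, y down, z forward; pixel columns grow to the right and rows downward; lengths in m; the calibration is good to about 2 mm. The wrist camera is an equidistant fisheye: a pixel r from the principal point sees the ray r / f radians off the axis. A picture is of the moment at which its call begins: read the wrist's pose just before it. camera_params takes no time and is no camera call.
A pose or a line that the arm cannot do raises Unreachable and nothing moves.
- finish_job(): hands the job in; it is judged then, once.
The state is a dict: "time_s": time; "joint_pos": joint angles; "qd": joint speeds; "joint_efforts": joint torques, N m; "position": TCP position; "tcp_rot": TCP orientation; "wrist_force": force on the tool from outside, world axes, zero at the start; "ft_torque": the same for the moment, N m; "finger_gap": finger opening in m; "gripper_force": force on a finger pad.
Only numpy, scipy, OpenCV 4.12 (cv2) and the standard library are available. Lean on these libraries where they do the work, as an engineer would, in place of code of your own. Each camera call takes 0.05 s, during which the arm holds its last target. There are 200 camera calls.

## Working session

There is one attempt and no reset: what is moved stays moved. The work goes in short steps, each a Python script; the robot and the scene stay as the last script left them, time stands still between calls to the robot, and variables do not carry over. Pictures are saved under pics/ and viewed, at most 10 in all, crops included, and the job is handed in when it is done.

```bash
mkdir -p pics; ls; python3 - <<'E'
from rig import *
import cv2,numpy as np
for n in("scene","top"):
    p,d=camera(n); cv2.imwrite(f"pics/{n}0.png",p[:,:,::-1]); np.savez(f"{n}0.npz",p=p,d=d,**camera_params(n))
    c=camera_params(n);print(n,c["K"].tolist(),np.round(c["position"],3),np.round(c["rotation"],3).tolist())
print(sense())
E
```

```text
pics
scene [[470.43266756855985, 0.0, 318.98003928006835], [0.0, 470.43266756855985, 241.17894410509996], [0.0, 0.0, 1.0]] [ 0.057 -0.178  0.772] [[0.567, -0.576, 0.589], [-0.824, -0.393, 0.408], [-0.003, -0.717, -0.698]]
top [[461.62612360636814, 0.0, 324.0839692507093], [0.0, 461.62612360636814, 247.34557681983614], [0.0, 0.0, 1.0]] [0.366 0.16  1.014] [[-0.058, -0.977, 0.204], [-0.998, 0.056, -0.018], [0.006, -0.205, -0.979]]
{'time_s': 0.1, 'joint_pos': array([-1.29591958,  0.46938359, -0.04858923,  1.53355993,  0.02408767,
        1.1410271 , -0.08229734]), 'qd': array([ 0.00260923, -0.00108269, -0.00016558, -0.00338993, -0.0008407 ,
       -0.00116206, -0.00032993]), 'joint_efforts': array([ 8.40905227e-05, -5.11513138e+01, -4.71304706e-02, -2.38390589e+01,
        1.07911852e-02,  4.42999954e-03, -1.83601529e-06]), 'position': array([0.20175192, 0.64363896, 0.25535709]), 'tcp_rot': array([[-9.54219901e-01,  2.99105578e-01, -4.84032491e-04],
       [ 2.99105964e-01,  9.54218341e-01, -1.72639940e-03],
       [-5.45030083e-05, -1.79214167e-03, -9.99998393e-01]]), 'wrist_force': array([ 0.00999252,  0.65958424, -0.62204031]), 'ft_torque': array([ 0.02230745,  0.01058535, -0.03817216]), 'gripper_force': 0.0, 'finger_gap': 0.085213041908296}
```

View pics/scene0.png

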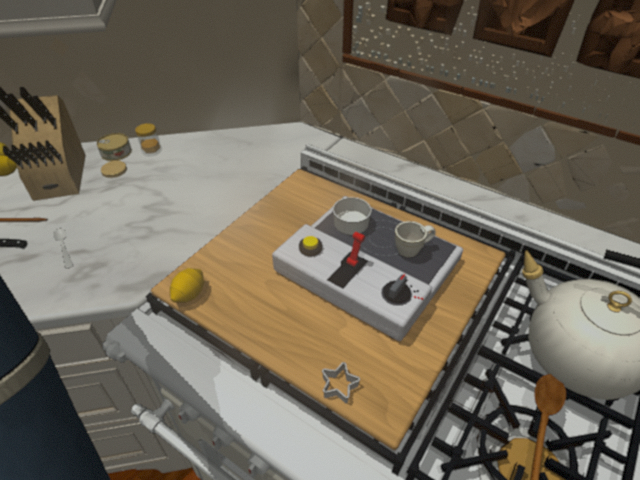

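View pics/top0.png

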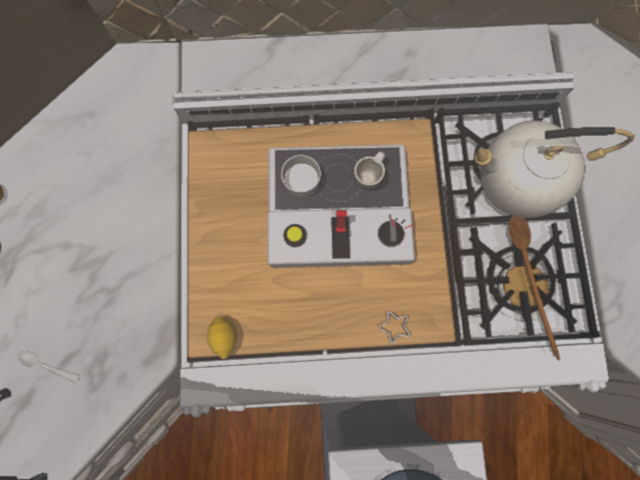

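Scene and top both show the warmer: button at (310,244)/(294,235), lever tip at (357,237)/(341,214), dial at (399,285)/(392,232). Next I'll deproject these points from both cameras.

```bash
cat > h.py <<'E'
import numpy as np,cv2
def cloud(f):
    z=np.load(f); d=z["d"]; v,u=np.mgrid[:480,:640]; K=z["K"]
    c=np.stack([(u-K[0,2])/K[0,0]*d,(v-K[1,2])/K[1,1]*d,d],-1)
    return z["p"].astype(int),c@z["rotation"].T+z["position"]
def box(m,u0,u1,v0,v1):
    k=np.zeros_like(m);k[v0:v1,u0:u1]=1;return m&k
E
python3 - <<'E'
from h import *
for n,bx in(("top",[(280,310,222,250),(330,360,205,235),(372,412,212,250),(265,420,205,270)]),("scene",[(295,325,232,258),(345,370,228,270),(378,420,268,308),(270,470,200,340)])):
    p,w=cloud(n+"0.npz"); r,g,b=p[...,0],p[...,1],p[...,2]
    m=box((r>150)&(g>150)&(b<90),*bx[0]); P=w[m]; print(n,"button",m.sum(),P.mean(0).round(4),np.percentile(P[:,2],[10,50,90]).round(4))
    m=box((r>120)&(g<70)&(b<70),*bx[1]); P=w[m]; t=P[P[:,2]>np.percentile(P[:,2],97)-.012]; print(" lever",m.sum(),t.mean(0).round(4),P.min(0).round(4),P.max(0).round(4))
    zz=box(w[...,2]>0,*bx[3]); Z=w[zz][:,2]; h,e=np.histogram(Z,40,(0.0,.2)); print(" z hist",[(round(a,3),c) for a,c in zip(e,h) if c>100])
    P=w[box((w[...,2]>.05)&(w[...,2]<.25),*bx[2])]; 
    s=np.median(P[:,2]); h,e=np.histogram(P[:,2],30,(.04,.19)); print(" dial hist",[(round(a,3),c) for a,c in zip(e,h) if c])
    np.save(n+"_dial.npy",P)
    m=box(abs(w[...,2]-(.126))<.006,*bx[3]); Q=w[m][:,:2].astype(np.float32); R=cv2.minAreaRect(Q); print(" strip",m.sum(),R)
E
```

```text
top button 156 [0.5771 0.2005 0.1475] [0.1454 0.1475 0.1494]
 lever 121 [0.5905 0.1121 0.2231] [0.3657 0.1012 0.1335] [0.6051 0.1599 1.0145]
 z hist [(np.float64(0.065), np.int64(671)), (np.float64(0.07), np.int64(494)), (np.float64(0.1), np.int64(146)), (np.float64(0.105), np.int64(438)), (np.float64(0.11), np.int64(213)), (np.float64(0.115), np.int64(101)), (np.float64(0.12), np.int64(2495)), (np.float64(0.125), np.int64(4030)), (np.float64(0.13), np.int64(238)), (np.float64(0.135), np.int64(368)), (np.float64(0.14), np.int64(151)), (np.float64(0.145), np.int64(182)), (np.float64(0.155), np.int64(105))]
 dial hist [(np.float64(0.12), np.int64(316)), (np.float64(0.125), np.int64(734)), (np.float64(0.13), np.int64(186)), (np.float64(0.135), np.int64(119)), (np.float64(0.14), np.int64(8)), (np.float64(0.145), np.int64(14)), (np.float64(0.15), np.int64(44)), (np.float64(0.155), np.int64(95))]
 strip 6561 ((0.5742829442024231, 0.10949885845184326), (0.2889135479927063, 0.11053699254989624), 88.1181869506836)
scene button 107 [0.5755 0.2023 0.1482] [0.1468 0.1481 0.1497]
 lever 179 [0.59
[... 880 characters left out ...]
.int64(447)), (np.float64(0.145), np.int64(416)), (np.float64(0.15), np.int64(214)), (np.float64(0.155), np.int64(266)), (np.float64(0.16), np.int64(221))]
 dial hist [(np.float64(0.105), np.int64(75)), (np.float64(0.11), np.int64(94)), (np.float64(0.115), np.int64(1)), (np.float64(0.12), np.int64(104)), (np.float64(0.125), np.int64(858)), (np.float64(0.13), np.int64(145)), (np.float64(0.135), np.int64(181)), (np.float64(0.14), np.int64(26)), (np.float64(0.145), np.int64(28)), (np.float64(0.15), np.int64(33)), (np.float64(0.155), np.int64(125)), (np.float64(0.16), np.int64(2))]
 strip 6240 ((0.6234849691390991, 0.1108468621969223), (0.28990569710731506, 0.21556000411510468), 88.092529296875)
```

```bash
cat >> h.py <<'E'
YAW=-0.033; O=np.array([.5743,.1095,.070])
def W(x,y,z):
    c,s=np.cos(YAW),np.sin(YAW); return O+np.array([c*x-s*y,s*x+c*y,z])
def down(a): # closing line at warmer y, turned clockwise by a
    t=YAW-a; y=np.array([-np.sin(t),np.cos(t),0]); z=np.array([0,0,-1.]); return np.stack([np.cross(y,z),y,z],1)
E
python3 - <<'E'
from h import *
for n in("top","scene"):
    P=np.load(n+"_dial.npy"); P=P[P[:,2]>.151]; print(n,P.mean(0).round(4),[np.round(x,4) for x in cv2.minAreaRect(P[:,:2].astype(np.float32))])
print(W(0,-.1,.087),W(0,.09,.077),W(.026,0,.118))
from rig import *
b=np.array([.5765,.2008,.148])
command_gripper(0.0,40)
movep(b+[0,0,.085],down(0)); s=sense();print(s["time_s"],s["joint_pos"].round(3),s["position"].round(4))
q=s["joint_pos"]
for a in(0,1.2):print(inverse_kinematics(W(0,-.1,.095),down(a)))
p,d=camera("wrist");cv2.imwrite("pics/w1.png",p[:,:,::-1])
c=camera_params("wrist");print(c)
E
```

```text
top [0.5702 0.0107 0.1559] [array([0.5706, 0.0105]), array([0.012 , 0.0419]), np.float64(85.376)]
scene [0.5669 0.0121 0.1566] [array([0.569 , 0.0129]), array([0.012 , 0.0451]), np.float64(87.8816)]
[0.5710006  0.00955445 0.157     ] [0.57726946 0.199451   0.147     ] [0.60028584 0.10864216 0.188     ]
2.95 [-0.525  0.384  0.157  1.729 -0.069  1.034  1.196] [0.5761 0.2023 0.233 ]
[-0.24875791  0.39945114  0.20327272  1.88912811 -0.10351197  0.86306547
  1.54413005]
[-0.42566093  0.41905635  0.43557316  1.89934444 -0.22632273  0.87118105
  0.4613063 ]
{'K': array([[371.64829954,   0.        , 325.07192196],
       [  0.        , 371.64829954, 233.17222259],
       [  0.        ,   0.        ,   1.        ]]), 'tool_from_camera': array([[-2.21397797e-05, -9.57910145e-01, -2.87068203e-01,
         7.26911501e-02],
       [ 9.99999870e-01, -1.67288048e-04,  4.81095225e-04,
         3.34090504e-04],
       [-5.08869076e-04, -2.87068155e-01,  9.57910025e-01,
        -1.16442993e-01],
       [ 0.00000000e+00,  0.00000000e+00,  0.00000000e+00,
         1.00000000e+00]])}
```

View pics/w1.png

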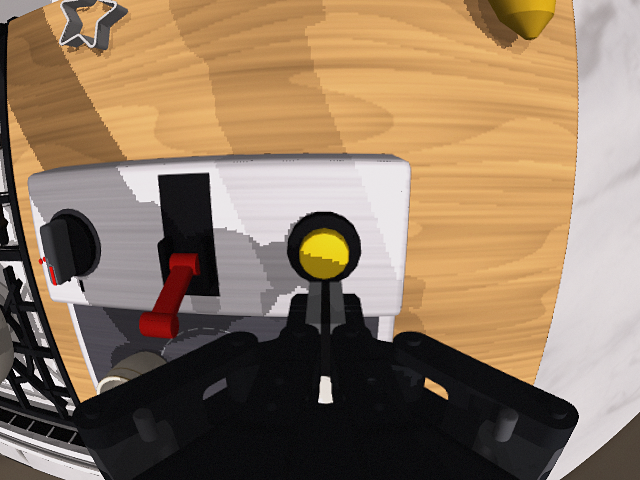

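The wrist view shows the shut fingers lined up with the yellow button (325,255), the lever raised at (170,290) and the dial at (65,245). Next I'll press the button.

```bash
python3 - <<'E'
from h import *
from rig import *
b=np.array([.5768,.2003,0])
def st(t):
    s=sense();print(t,round(s["time_s"],2),s["position"].round(4),s["wrist_force"].round(2),s["finger_gap"].round(4))
st(0)
move_l(b+[0,0,.183],feed=.1);st("above")
r=move_l(b+[0,0,.163],feed=.02,until_force=9);st(r)
sleep(.2);st("hold")
move_l(b+[0,0,.235],feed=.15)
sleep(.3);st("up")
p,d=camera("scene");cv2.imwrite("pics/s2.png",p[180:340,220:480,::-1].repeat(2,0).repeat(2,1)); np.savez("scene2.npz",p=p,d=d,**camera_params("scene"))
_,w=cloud("scene2.npz"); r,g,bb=[p[...,i].astype(int) for i in range(3)]
P=w[box((r>110)&(g<70)&(bb<70),325,375,220,290)]; P=P[P[:,2]<.25]; t=P[P[:,2]>P[:,2].max()-.02]; print(t.mean(0),P.max(0),P.min(0),W(-.031,0,.102))
E
```

```text
Traceback (most recent call last):
AttributeError: 'float' object has no attribute 'round'
```

```bash
cat >> h.py <<'E'
def st(t):
    from rig import sense
    s=sense();print(t,round(s["time_s"],2),s["position"].round(4),s["wrist_force"].round(2),round(float(s["finger_gap"]),4),round(float(s["gripper_force"]),1))
E
python3 - <<'E'
from h import *
from rig import *
b=np.array([.5768,.2003,0])
st(0)
move_l(b+[0,0,.183],feed=.1);st("above")
r=move_l(b+[0,0,.163],feed=.02,until_force=9);st(r)
sleep(.2);st("hold")
move_l(b+[0,0,.235],feed=.15)
sleep(.3);st("up")
p,d=camera("scene");cv2.imwrite("pics/s2.png",p[180:340,220:480,::-1].repeat(2,0).repeat(2,1)); np.savez("scene2.npz",p=p,d=d,**camera_params("scene"))
_,w=cloud("scene2.npz"); r,g,bb=[p[...,i].astype(int) for i in range(3)]
P=w[box((r>110)&(g<70)&(bb<70),325,375,220,290)]; P=P[P[:,2]<.25]; t=P[P[:,2]>P[:,2].max()-.02]; print(t.mean(0),P.max(0),P.min(0),W(-.031,0,.102))
E
```

```text
0 3.0 [0.5761 0.2023 0.233 ] [ 0.22  0.78 -0.55] -0.0 0.0
above 3.65 [0.5771 0.2005 0.1832] [1.54 0.31 0.23] 0.0003 0.0
True 4.44 [0.5769 0.2003 0.1672] [-1.43 -0.6   5.13] 0.0003 2.4
hold 4.64 [0.5768 0.2003 0.1671] [-0.58 -1.46  4.93] 0.0 2.7
up 5.55 [0.5764 0.2002 0.234 ] [0.28 0.46 0.35] -0.0001 0.0
[0.54053775 0.11155144 0.17619203] [0.59910017 0.12126094 0.17992559] [0.53462467 0.10356451 0.12877841] [0.54331688 0.11052281 0.172     ]
```

View pics/s2.png

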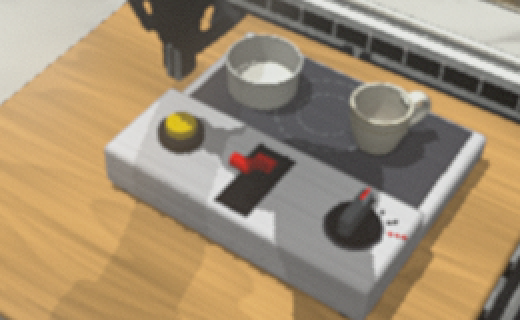

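The lever has dropped (cross bar at crop (240,162)) and the button is up. Next I'll pinch the bar and swing it back along its arc.

```bash
python3 - <<'E'
from h import *
from rig import *
def tip(a): return W(.010+.054*np.sin(.3-a),.0008,.066+.054*np.cos(.3-a))+[0,0,.006]
command_gripper(.045)
movep(tip(1.15)+[0,0,.06],down(0));move_l(tip(1.15),down(0),feed=.1);st("at")
command_gripper(0.0,20);st("pinched")
for a in np.linspace(1.15,0.03,8)[1:]: move_l(tip(a),down(0),feed=.1); 
st("raised")
command_gripper(.045);st("open");sleep(.1)
move_l(tip(0)+[0,0,.06],feed=.15);st("up")
p,d=camera("scene");cv2.imwrite("pics/s3.png",p[180:340,220:480,::-1].repeat(2,0).repeat(2,1))
E
```

```text
at 7.32 [0.5442 0.1117 0.1779] [-0.88  0.28  0.2 ] 0.045 0.0
pinched 7.65 [0.5443 0.1124 0.1786] [0.03 2.82 3.16] 0.0195 22.7
raised 9.4 [0.5993 0.1105 0.1945] [-1.24  6.16  2.47] 0.0196 23.4
open 9.77 [0.5988 0.1084 0.1939] [ 0.55  0.51 -1.48] 0.0449 0.0
up 10.42 [0.5999 0.1094 0.2531] [-0.4  -0.49 -0.66] 0.0452 0.0
```

View pics/s3.png

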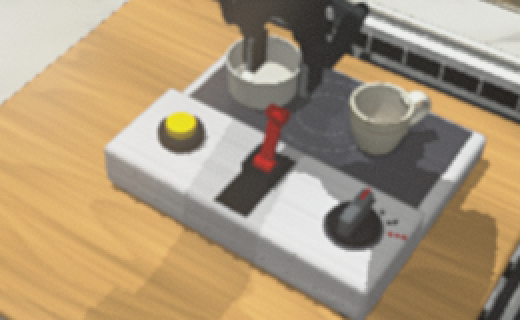

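The lever is raised again (crop (270,125)). Next I'll grip the dial and turn it with the tool kept on the dial axis.

```bash
python3 - <<'E'
from h import *
from rig import *
c=np.array([.5705,.0115,.164])
command_gripper(.036)
movep(c+[0,0,.07],down(0));move_l(c,down(0),feed=.1,until_force=10);st("at")
command_gripper(0.0,80);s=sense();st("gripped");print(s["ft_torque"].round(3))
for a in np.arange(.1,1.21,.1):
    movep(c,down(a))
    s=sense();y=s["tcp_rot"][:,1]; print(round(a,2),"turn",round(YAW-np.arctan2(-y[0],y[1]),3),s["ft_torque"].round(2),s["wrist_force"].round(1),s["position"].round(4))
st("end")
for n in("top","scene"):
    p,d=camera(n);np.savez(n+"4.npz",p=p,d=d,**camera_params(n))
    if n=="scene":cv2.imwrite("pics/s4.png",cv2.resize(p[220:320,340:480,::-1],None,fx=5,fy=5,interpolation=2))
p,d=camera("wrist");cv2.imwrite("pics/w4.png",p[:,:,::-1])
E
```

```text
at 12.07 [0.571  0.0117 0.1645] [ 0.32  0.4  -0.69] 0.0359 0.0
gripped 12.42 [0.571  0.0115 0.165 ] [-0.59  0.22  4.35] 0.01 79.4
[0.089 0.277 0.034]
0.1 turn 0.1 [0.03 0.25 0.1 ] [-1.7  0.4  6. ] [0.571  0.0117 0.165 ]
0.2 turn 0.2 [0.09 0.24 0.11] [-0.8  0.7  4.8] [0.571  0.0117 0.165 ]
0.3 turn 0.3 [0.04 0.24 0.04] [-1.2 -0.1  5.7] [0.5711 0.0118 0.165 ]
0.4 turn 0.4 [0.1  0.2  0.01] [-1.1  0.8  5.8] [0.5711 0.0119 0.165 ]
0.5 turn 0.499 [0.11 0.22 0.11] [-1.4  1.2  5.3] [0.5711 0.012  0.165 ]
0.6 turn 0.599 [0.15 0.21 0.11] [-1.   0.8  5.2] [0.5712 0.0121 0.165 ]
0.7 turn 0.699 [0.24 0.16 0.07] [-0.5  1.6  5.4] [0.5713 0.0121 0.165 ]
0.8 turn 0.799 [0.21 0.16 0.09] [-0.   1.5  3.9] [0.5713 0.0122 0.165 ]
0.9 turn 0.899 [0.2  0.11 0.07] [0.1 0.7 5. ] [0.5714 0.0123 0.165 ]
1.0 turn 0.999 [0.31 0.12 0.17] [0.1 2.1 5.1] [0.5715 0.0123 0.165 ]
1.1 turn 1.098 [ 0.27 -0.    0.13] [0. 1. 5.] [0.5715 0.0124 0.165 ]
1.2 turn 1.198 [ 0.31 -0.    0.2 ] [-0.6  1.4  5. ] [0.5716 0.0124 0.165 ]
end 15.42 [0.5716 0.0124 0.165 ] [-0.62  1.41  4.96] 0.0103 79.7
```

View pics/s4.png

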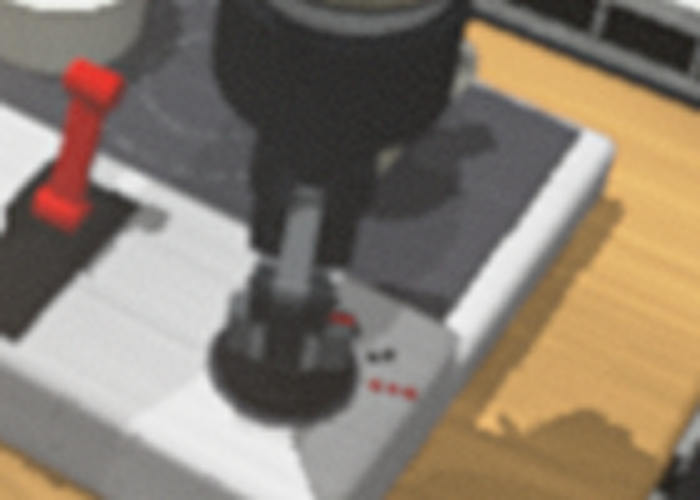

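View pics/w4.png

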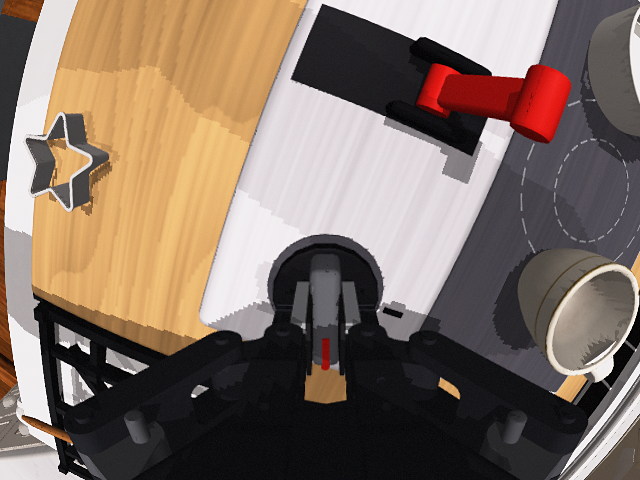

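The wrist view shows the pads holding the bar, with its red pointer at (325,345) in line with the tool. The tool has turned 1.198 rad and grips with 80 N. The lever is raised and the mug and star cutter are undisturbed, so I'm handing in.

```bash
python3 - <<'E'
from h import *
from rig import *
sleep(.6);st("hold");print(finish_job())
E
```

```text
hold 16.17 [0.5716 0.0124 0.165 ] [0.39 2.03 4.68] 0.0103 79.7
the job is handed in; nothing more can be done
None
```

The job is handed in at about 16 s, with no verdict returned: I pressed the button, the lever dropped and I raised it again, and the gripper now holds the dial at about 1.2 rad (third notch).

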